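# Load a battery pack into the charger dock through its check flap

## Robot

A 7-joint arm with a two-finger parallel gripper is mounted at the origin on the work surface. World frame = base frame: x ahead of the robot, y to its left, z up, the work surface at z = 0. Lengths are in m, angles in rad, forces in N, time in s.
With the tool pointing down it reaches from about 0.4 to 0.85 m from the base axis. Payload 4.4 kg.
Tool frame: the origin (TCP) lies at the very end of the fingers, on their centre line; the grasp point (between the pads) lies 19 mm behind it; z points along the fingers, y is the line along which they close (so a half turn about z gives the same grasp; the last joint's range is limited). The gripper opens to 94 mm and grips with 3 to 60 N. Pads are 16 mm wide; open, the fingers measure 119 mm over their backs; the gripper's body (75 mm by 177 mm) begins 78 mm behind the grasp point.
Start: joints at [-1.415, 0.628, 0.038, 1.517, -0.027, 0.996, -0.02], TCP at [0.143, 0.634, 0.205] pointing down, gripper open.
Joint ranges: [-3.06, 3.06], [-0.37, 2.12], [-1.25, 1.32], [0.18, 2.47], [-1.1, 4.24], [0.23, 1.98], [-2.94, 2.94]. Speed limits (rad/s): [2.57, 2.57, 3.14, 3.14, 3.14, 3.14, 3.14].

## Interface

Orientations are given as a unit quaternion [x, y, z, w].
In Python, from cell import arm gives the robot as it stands.
- The arm moves only by the shell command python3 -m creep 'ROWS' [FORCE]. ROWS is JSON, a list that holds one entry, the list of rows, each a list of 7 numbers: the turn, a rotation vector about the tool's x, y, z in rad, then the shift along the tool's x, y, z in m, then the opening, from -1 (shut) to 1 (fully open). A call has 1 to 8 rows; each row is the pose to reach, as a shift and turn from the pose commanded when the call began, along the tool's axes at that moment; what a row does not reach only later rows make up. A row lasts 1/8 s, in which the tool goes at most 62.5 mm and 10.7 degrees, less where a joint would pass 70% of its speed; a pose out of reach is approached as far as the arm can. A call with a gripper value outside its range is refused whole. The fingers move at their own pace and stop on an object; FORCE is the grip in N (left out, the last holds). Time passes only in rows, so rows that repeat a pose let the fingers close. It gives the time, the measured TCP pose, the force, the opening and the grip force at its end, in the units of the state.
- arm.sense(): the state, without advancing time (a new reading comes with each control period).
- arm.grab_frame(name): name is "side" or "top" or "wrist"; returns (picture, depth): 384x512x3 uint8, red, green, blue; 384x512 float32, m along the optical axis (not along the pixel's ray), 0 where there is no reading.
- arm.camera_model(name): a dict with "vertical_fov" (degrees; the focal length in pixels is half the picture's height over the tangent of half this angle, whatever the lens; pixels are square), "cx", "cy" (the principal point, pixels), "pose" (4x4, takes a point from camera to world coordinates); the wrist camera has in their place "mount" (4x4, takes a point from camera to tool coordinates, whose origin is the TCP and whose axes are the flange's). Camera axes: x right, y down, z forward; pixel columns grow to the right and rows downward; lengths in m; the calibration is good to about 2 mm. A picture is of the moment at which its call begins: read the wrist's pose just before it. camera_model takes no time and is no camera call.
- arm.sign_off(): hands the job in; it is judged then, once.
Trained networks look in the newest picture that a camera, given by its name, has taken for a name from the list of things; names that differ only in an ending like _2 or _b are one class to them, and where a whole thing is asked for, a point or a joint stands for the part that bears it (a point fixed in the world has none). Each returns a list of dicts, best first, with "confidence" (0 to 1); they miss things now and then, are a little off and sometimes report something else, mostly with a low value. They report only what shows in the picture. A call takes as long as a camera call. They do not tell look-alikes from the thing itself.
- arm.masks_of(camera, query): "mask" (384x512 bool, what is visible of it) and "position" ([row, column] in pixels, amid what is visible of it).
The state is a dict: "time": time; "q": joint angles; "qvel": joint speeds; "effort": joint torques, N m; "tool_pos": TCP position; "tool_rot": TCP orientation; "wrist_force": force on the tool from outside, world axes, zero at the start; "moment": the same for the moment, N m; "finger_gap": opening from 0.0 (shut) to 1.0 (fully open); "grasp_force": force on a finger pad.
Only numpy, scipy, OpenCV 4.12 (cv2) and the standard library are available. Lean on these libraries where they do the work, as an engineer would, in place of code of your own. Each camera call takes 0.05 s, during which the arm holds its last target. There are 200 camera calls.

## Task

Set the wide two-cell battery pack down on the charger's loading plate with its contact end towards the check flap, then push it from behind under the flap and into the charger, through the drag of the gripping springs, until it is fully home on the contact inside and the flap has fallen shut behind it. The charger's stop cannot be seen and its depth is not known: feel for it, and from the flap on never press on the pack with more than 20 N. Leave everything else on the mat where it is and take the hand away.

Things in the scene. Friction and masses are not known exactly. Their poses are not given: they have to be found in the camera images.
- pack_mid (a point): Centre (14 mm above its underside) of the wide two-cell battery pack to load: black hard-case box 70 mm long (its x), 56 mm wide (y), 28 mm tall, 0.15 to 0.27 kg, pale blank sticker on top, loose and flat on the mat. Its +x end is the contact end (two brass pads, sides slanting in by 4 mm over the last 11 mm); the -x end, the tail, is a plain flat grey face.
- pack_nose (a point): Middle of the pack's contact end face, 35 mm along +x from pack_mid.
- bay: The charger dock, fixed on the mat. Origin on the mat, mid-lane, straight below the check flap's hinge; x points along the lane into the charger, y left, z up. The lane has 20 mm high walls 59 mm apart from x = 0 to 60 mm and is open above; its floor is 5 mm above the mat. The flap's bracket (53 mm high) stands outside the left wall at x = 0.
- plate_mid (a point): On top of the aluminium loading plate, bay x = -47 mm, mid-lane: a pack centred here ends 12 mm short of the flap. The plate lies in front of the flap from bay x = -95 mm to 0, is 110 mm wide, 5 mm above the mat and flush with the lane floor. Two flared guides, 16 mm high, from bay x = -25 mm to 2 mm (76 mm apart at their free ends) lead into the lane.
- flap_free (a point): On the lane floor at the hinge line, bay y = -10 mm: middle of the free way to the right of the flap (y = -29 to 7 mm), open above all along. Shut fingers pointing down, up to 30 mm broad across the lane, can follow the pack past the flap here, pushing the right part of its tail. Before the pack is between the walls such an off-centre push turns it: push mid-tail first.
- tunnel (a point): On the lane floor where it enters the grey housing, bay x = 72 mm. The housing reaches to x = 176 mm, is 132 mm wide and its top 51 mm above the mat; its tunnel is 68 mm wide and 35 mm high. Inside, unseen, is the contact head (two sprung cheeks, spring contact, rubber stop), left anywhere in a range of 24 mm along the lane; its place is not measured.
- home_line (a point): On the lane floor, bay x = 42 mm: the tail of a pack that is fully home lies 12 mm before to 12 mm past this, depending on the head. Over the last 20 mm the cheeks drag with about 4 to 10 N and hold the pack where it is left: that is not yet home. 5 mm before home it meets the spring contact (1 N); at home the rubber stop, about 5 N more per mm. A push of 12 to 16 N seats it.
- flap (a joint): Swing of the check flap (rad): 0 hangs shut, grows as its lower edge swings inward (bay +x), up to 1.5; never outward. Dark steel plate 22 mm wide over the left part of the lane (bay y = 7 to 29 mm), axle 49 mm and lower edge 21 mm above the mat. The pack lifts it (under 1 N); it rides on the pack's top and falls shut by itself once the tail is about 25 mm past the hinge.
- flap_edge (a point): Middle of the flap's lower edge (shut: bay x = 0, y = 18 mm, 21 mm above the mat).
- contact (a joint): Travel (m) of the charger's spring contact, hidden in the housing: 0 when no pack touches it, grows as the pack pushes it in, 0.005 when the pack just meets the rubber stop (home); at most 0.010.
- slim_mid (a point): Bystander: centre of a narrow black pack, 98 x 30 x 18 mm, with a small plug at one end. Not the one to load. Leave it.
- meter_mid (a point): Bystander: centre of a grey handheld meter 130 x 72 mm, 26 mm high with a round dial to 34 mm. Leave it.
- cell_stick: Bystander: two small round cells taped end to end, 100 mm long, 15 mm thick, origin at its underside. Leave it.
- servo: Bystander: small black servo, 54 x 20 x 43 mm, origin at its underside. Leave it.
- tape: Bystander: roll of tape lying flat, 90 mm across, 19 mm high, origin at its underside. Leave it.
- driver: Bystander: screwdriver lying on the mat. Leave it.
- jar: Bystander: small clear jar with a white cap, 48 mm across, 55 mm high, origin at its underside. Leave it.
Things that resemble listed ones, but are neither listed nor needed, are in the scene too. What is shaped like the part that bears pack_mid but blue or orange is not meant.

How it is judged:
On the way, in this order (a step that is already met when the one before it is completed fails the run):
1. the pack lies flat on the loading plate in front of the flap, contact end towards it (x of pack_mid in the frame of bay between -0.1 and -0.02 m and y of pack_mid in the frame of bay between -0.03 and 0.03 m and z of pack_mid in the frame of bay below 0.023 m and angle between pack_mid's own z axis and vertical below 0.1 rad and x of pack_nose in the frame of bay above -0.06 m), for 0.2 s.
2. the pack goes in under the flap and lifts it (value of joint flap above 0.5 rad and x of pack_nose in the frame of bay between 0.01 and 0.07 m and z of pack_mid in the frame of bay below 0.023 m), for 0.05 s.
3. the pack is home on the contact (pressed in more than 4 mm) (value of joint contact above 0.004 m), for 0.2 s.
At the end, for the whole second after the job is handed in: The pack lies still and flat in the lane, contact end first, holding the spring contact in by more than 4 mm (within about 1 mm of the rubber stop); the flap hangs shut behind it (under 0.1 rad); nothing is touched by the robot (value of joint contact above 0.004 m and value of joint flap below 0.1 rad and x of pack_nose in the frame of bay above 0.09 m and z of pack_mid in the frame of bay below 0.023 m and linear speed of pack below 0.01 m/s).
It fails at once if with the pack in the lane and well under the flap (its middle more than 25 mm past the hinge line) the fingers press on it with more than 20 N (contact force between the fingers and pack above 20 N and x of pack_mid in the frame of bay above 0.025 m and y of pack_mid in the frame of bay between -0.01 and 0.01 m and z of pack_mid in the frame of bay below 0.03 m).
It fails at once if a bystander is moved by more than 30 mm (distance of any of slim_mid, meter_mid, cell_stick, servo, tape, driver, jar from where it was at the start of the episode above 0.03 m).
It also fails if it takes over 69 s, if anything falls off the work surface, if the arm or the gripper's body presses on something with over 40 N, if the wrist force passes 120 N, or if a joint passes its speed limit or range.

## Working session

There is one attempt and no reset: what is moved stays moved. The work goes in short steps, Python scripts to look and compute and a shell command to move; the robot and the scene stay as the last step left them, time stands still between calls to the robot, and variables do not carry over. Pictures are saved under pics/ and viewed, at most 11 in all, crops included, and the job is handed in when it is done.

```bash
ls; mkdir -p pics; cat > h.py <<'E'
import numpy as np,cv2
from cell import arm
from scipy.spatial.transform import Rotation as R
def cam(n):
    m=arm.camera_model(n); f=192/np.tan(np.radians(m['vertical_fov'])/2)
    if n=='wrist':
        s=arm.sense();T=np.eye(4);T[:3,:3]=R.from_quat(s['tool_rot']).as_matrix();T[:3,3]=s['tool_pos'];P=T@np.array(m['mount'])
    else: P=np.array(m['pose'])
    return f,m['cx'],m['cy'],P
def grab(n):
    c=cam(n); p,d=arm.grab_frame(n); return p,d,c
def cloud(d,c):
    f,cx,cy,P=c; v,u=np.mgrid[:384,:512]
    X=np.stack([(u-cx)/f*d,(v-cy)/f*d,d],-1)@P[:3,:3].T+P[:3,3]; X[d<=0]=np.nan; return X
def save(n,p): cv2.imwrite('pics/'+n+'.png',p[:,:,::-1])
E
python3 - <<'E'
from h import *
s=arm.sense();print(s)
ims=[]
for n in('top','side'):
    p,d,c=grab(n);ims.append(p);X=cloud(d,c);np.save(n+'.npy',X)
    print(n,c)
    for q in('pack_mid','flap','slim_mid'):
        for r in arm.masks_of(n,q)[:5]:
            m=r['mask'];print(n,q,round(r['confidence'],2),np.round(r['position']),m.sum(),np.nanmedian(X[m],0).round(3))
save('both',cv2.resize(np.hstack(ims),(800,300)))
save('top',cv2.resize(ims[0],(800,600)))
E
```

```text
pics
{'time': 0.0, 'q': array([-1.41476243,  0.62931951,  0.03843571,  1.51834957, -0.02699071,
        0.9962994 , -0.02000699]), 'qvel': array([-0.00135382, -0.00142834,  0.00019011,  0.0005743 ,  0.00108792,
       -0.00103604, -0.00047243]), 'effort': array([-1.51693389e-04, -5.49721026e+01,  1.14314474e+00, -1.86641407e+01,
       -5.23107243e-02,  2.35090381e-02,  1.58122066e-04]), 'tool_pos': array([0.14283786, 0.6334342 , 0.20457716]), 'tool_rot': array([ 1.10687855e-01,  9.93854786e-01, -9.24688472e-04, -8.94428707e-05]), 'wrist_force': array([ 1.0038276 ,  0.40780171, -0.02238907]), 'moment': array([0.01255779, 0.01876498, 0.01545511]), 'grasp_force': 0.0, 'finger_gap': 1.001234393722137}
top (np.float64(391.43928956273135), 255.5006306568042, 197.85884649962202, array([[ 0.01471778, -0.98860936,  0.14978289,  0.43814952],
       [-0.99988235, -0.01390425,  0.00647726, -0.00569532],
       [-0.00432086, -0.1498606 , -0.98869769,  1.12150985],
       [ 0.        ,  0.        ,  0.        ,  1.        ]]))
top pack_mid 0.88 [192. 180.] 514 [0.614 0.214 0.028]
top pack_mid 0.7
[... 212 characters left out ...]
id 0.21 [143. 219.] 278 [0.751 0.107 0.054]
side (np.float64(366.30034062015017), 253.65503501789965, 195.30183130287412, array([[ 0.9987642 , -0.03564821,  0.03463073,  0.5805944 ],
       [-0.04768794, -0.49112915,  0.86978044, -0.86201357],
       [-0.01399795, -0.87035703, -0.4922222 ,  0.52457505],
       [ 0.        ,  0.        ,  0.        ,  1.        ]]))
side pack_mid 0.84 [155. 279.] 274 [0.703 0.306 0.024]
side pack_mid 0.68 [163. 292.] 226 [0.732 0.198 0.027]
side pack_mid 0.65 [168. 251.] 294 [0.609 0.195 0.026]
side slim_mid 0.77 [174. 204.] 296 [0.468 0.175 0.015]
side slim_mid 0.6 [237. 256.] 4297 [ 0.612 -0.175  0.022]
side slim_mid 0.47 [154. 223.] 474 [0.523 0.329 0.025]
```

View pics/top.png

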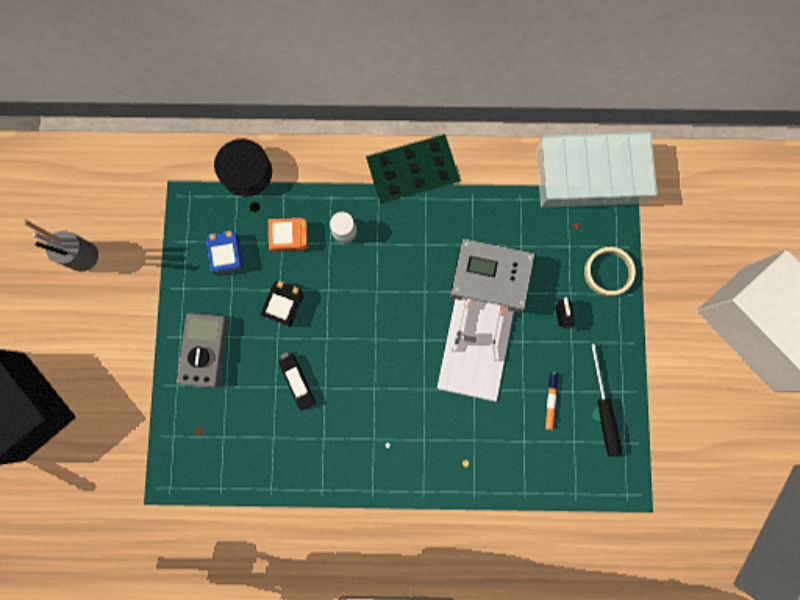

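```bash
python3 - <<'E'
from h import *
p=cv2.imread('pics/top.png')
a=p[170:400,170:370]; cv2.imwrite('pics/crop1.png',cv2.resize(a,None,fx=2.6,fy=2.6,interpolation=cv2.INTER_CUBIC))
E
```

```text
(no output)
```

The three pack-shaped things (800x600 view) are black at (283,302), blue at (223,251) and orange at (287,234). The black one fits, with brass pads at its upper-right end. The narrow black one at (297,381) is the slim bystander. The charger is at (485,320), with its lane pointing up and slightly right.

View pics/crop1.png

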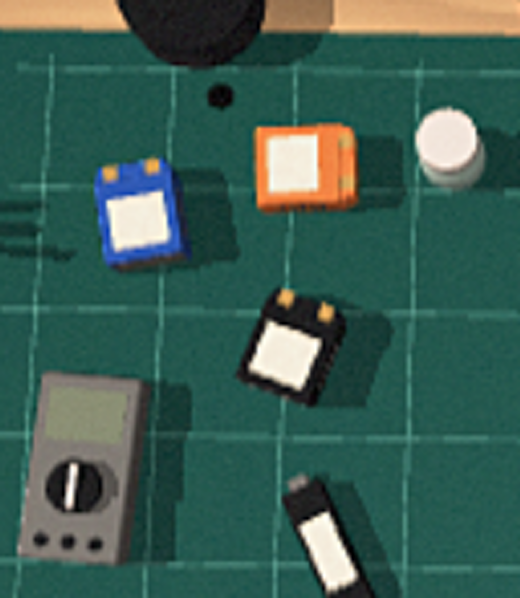

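```bash
python3 - <<'E'
from h import *
X=np.load('top.npy')
# pack top
def rect(lo,hi,z0,z1):
    m=(X[...,0]>lo[0])&(X[...,0]<hi[0])&(X[...,1]>lo[1])&(X[...,1]<hi[1])&(X[...,2]>z0)&(X[...,2]<z1)
    P=X[m]; r=cv2.minAreaRect((P[:,:2]*1000).astype(np.float32)); return m.sum(),P.mean(0).round(4),r
print('pack',rect((.55,.15),(.68,.27),.024,.034))
print('house',rect((.55,-.36),(.85,-.1),.046,.056))
print('plate',rect((.4,-.36),(.75,-.1),.003,.0085))
m=arm.camera_model('wrist');print(m)
s=arm.sense();print(R.from_quat(s['tool_rot']).as_matrix().round(3))
E
```

```text
pack (np.int64(472), array([0.6142, 0.2162, 0.0282]), ((614.8990478515625, 216.41334533691406), (56.209659576416016, 70.13159942626953), 69.27056884765625))
house (np.int64(1978), array([ 0.6915, -0.187 ,  0.0513]), ((700.5240478515625, -231.0135040283203), (298.6104736328125, 258.00152587890625), 0.017245816066861153))
plate (np.int64(2585), array([ 0.5523, -0.2022,  0.0049]), ((574.9889526367188, -230.1367645263672), (259.2774353027344, 349.72637939453125), 89.9100570678711))
{'vertical_fov': 65.3906414605559, 'cx': 257.71286515323726, 'cy': 194.01903377454977, 'mount': array([[ 2.42606899e-04, -9.57428228e-01, -2.88671318e-01,
         8.39012640e-02],
       [ 9.99999837e-01,  8.28969277e-05,  5.65483962e-04,
         2.68611987e-04],
       [-5.17480342e-04, -2.88671408e-01,  9.57428092e-01,
        -1.77786128e-01],
       [ 0.00000000e+00,  0.00000000e+00,  0.00000000e+00,
         1.00000000e+00]])}
[[-0.975  0.22  -0.   ]
 [ 0.22   0.975 -0.   ]
 [-0.    -0.    -1.   ]]
```

The crop confirms it: the black two-cell pack with a pale sticker and two brass pads, nose towards +x/−y (yaw ≈ −20.7°). I'll move above it while computing the bay pose.

```bash
python3 -m creep '[[[0,0,0.05,-0.05,-0.028,0,1],[0,0,0.1,-0.1,-0.055,0,1],[0,0,0.14,-0.15,-0.083,0.01,1],[0,0,0.14,-0.2,-0.11,0.02,1],[0,0,0.14,-0.25,-0.138,0.03,1],[0,0,0.14,-0.3,-0.165,0.04,1],[0,0,0.14,-0.35,-0.193,0.05,1],[0,0,0.14,-0.4,-0.22,0.055,1]]]'
python3 -m creep '[[[0,0,0,-0.035,-0.02,0.01,1],[0,0,0,-0.07,-0.04,0.02,1],[0,0,0,-0.1,-0.06,0.03,1],[0,0,0,-0.13,-0.08,0.03,1],[0,0,0,-0.134,-0.104,0.03,1]]]'
cat > fit.py <<'E'
from h import *
def fit(X,lo,hi,z0,z1):
    m=(X[...,0]>lo[0])&(X[...,0]<hi[0])&(X[...,1]>lo[1])&(X[...,1]<hi[1])&(X[...,2]>z0)&(X[...,2]<z1)
    n,l,st,_=cv2.connectedComponentsWithStats(m.astype(np.uint8)); k=1+st[1:,4].argmax(); m=l==k
    return m, cv2.minAreaRect((X[m][:,:2]*1000).astype(np.float32))
E
python3 - <<'E'
from fit import *
X=np.load('top.npy')
print('house',fit(X,(.55,-.36),(.85,-.1),.046,.056)[1])
print('plate',fit(X,(.4,-.36),(.75,-.1),.003,.0085)[1])
p,d,c=grab('wrist');X=cloud(d,c);save('w1',p)
print('pack',fit(X,(.54,.14),(.7,.29),.023,.034)[1])
s=arm.sense();print(s['time'],s['tool_pos'],R.from_quat(s['tool_rot']).as_matrix().round(3))
E
```

```text
time: 1.4
tool_pos: [0.4858, 0.3302, 0.1501]
tool_rot: [0.18, 0.984, -0.0, -0.0]
wrist_force: [-0.5, 0.8, 0.6]
finger_gap: 1.0
grasp_force: 0.0
time: 2.02
tool_pos: [0.5748, 0.1847, 0.1202]
tool_rot: [0.181, 0.983, -0.0, 0.001]
wrist_force: [-0.5, 0.8, 0.2]
finger_gap: 0.998
grasp_force: 0.0
house ((668.9253540039062, -164.52239990234375), (132.07049560546875, 104.45588684082031), 78.75422668457031)
plate ((534.8616943359375, -151.29483032226562), (98.6802978515625, 180.6776885986328), 79.88994598388672)
pack ((613.0292358398438, 216.49139404296875), (55.79743957519531, 70.96527099609375), 69.99313354492188)
2.075 [0.5724746  0.18066762 0.1202358 ] [[-0.933  0.359 -0.002]
 [ 0.359  0.933 -0.004]
 [ 0.    -0.004 -1.   ]]
```

```bash
python3 -m creep '[[[0,0,0,-0.025,0.048,0,1],[0,0,0,-0.025,0.048,0.03,1],[0,0,0,-0.025,0.048,0.06,1],[0,0,0,-0.025,0.048,0.06,1]]]' 25
python3 - <<'E'
from fit import *
p,d,c=grab('wrist');X=cloud(d,c)
m,r=fit(X,(.54,.14),(.7,.29),.023,.034);print('pack',m.sum(),r)
s=arm.sense();M=R.from_quat(s['tool_rot']).as_matrix();t=np.array([.6135,.2165,.003]);print(s['tool_pos'],M.T@(t-s['tool_pos']),np.degrees(np.arctan2(M[1,0],M[0,0])))
save('w1',p)
E
```

```text
time: 2.58
tool_pos: [0.6103, 0.2233, 0.0585]
tool_rot: [0.179, 0.984, -0.001, -0.003]
wrist_force: [-0.9, -0.2, 0.1]
finger_gap: 0.997
grasp_force: 0.0
pack 6282 ((612.8385009765625, 216.30218505859375), (56.05562210083008, 70.88510131835938), 70.10664367675781)
[0.61200423 0.22360872 0.06018346] [-0.00403132 -0.00607139  0.05718047] 159.3387995156719
```

View pics/w1.png

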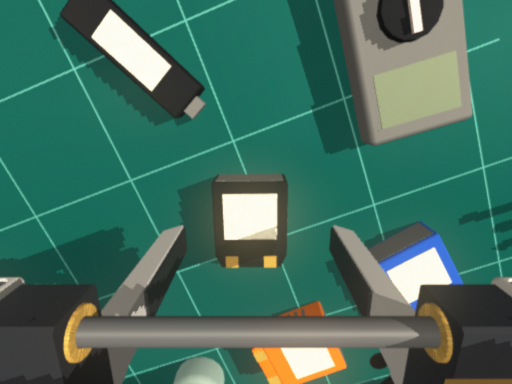

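The wrist picture shows the pack at (250,220) between the open fingers, brass pads at (232,262) and (270,262) pointing forward (tool −x). The fingers' descent is clear.

```bash
python3 -m creep '[[[0,0,0,-0.004,-0.006,0.03,1],[0,0,0,-0.004,-0.006,0.057,1],[0,0,0,-0.004,-0.006,0.057,1],[0,0,0,-0.004,-0.006,0.057,-1],[0,0,0,-0.004,-0.006,0.057,-1],[0,0,0,-0.004,-0.006,0.057,-1],[0,0,0,-0.004,-0.006,0.057,-1],[0,0,0,-0.004,-0.006,0.057,-1]]]' 25
python3 -m creep '[[[0,0,0,0,0,0,-1],[0,0,0,0,0,-0.05,-1],[0,0,0,0,0,-0.1,-1],[0,0,0,0,0,-0.1,-1]]]'
```

```text
time: 3.62
tool_pos: [0.6154, 0.2157, 0.0039]
tool_rot: [0.18, 0.984, -0.0, 0.0]
wrist_force: [0.1, -0.8, 3.8]
finger_gap: 0.597
grasp_force: 25.0
time: 4.12
tool_pos: [0.6181, 0.2169, 0.1071]
tool_rot: [0.18, 0.984, 0.002, 0.003]
wrist_force: [0.0, 1.0, -2.4]
finger_gap: 0.597
grasp_force: 25.0
```

```bash
python3 -m creep '[[[0,0,0,-0.002,-0.045,0,-1],[0,0,-0.04,-0.004,-0.1,0,-1],[0,0,-0.08,-0.006,-0.155,0,-1],[0,0,-0.12,-0.008,-0.21,0,-1],[0,0,-0.165,-0.01,-0.265,0,-1],[0,0,-0.165,-0.012,-0.32,0,-1],[0,0,-0.165,-0.015,-0.366,0,-1],[0,0,-0.165,-0.015,-0.366,0,-1]]]'
python3 -m creep '[[[0,0,0,0,0,0,-1],[0,0,0,0,0,0,-1]]]'
python3 - <<'E'
from fit import *
p,d,c=grab('wrist');X=cloud(d,c);save('w2',p)
s=arm.sense();M=R.from_quat(s['tool_rot']).as_matrix();print(s['tool_pos'],np.degrees(np.arctan2(M[1,0],M[0,0])))
np.save('w2.npy',X)
for z0,z1 in((.003,.008),(.017,.024)):
    m,r=fit(X,(.38,-.3),(.7,0),z0,z1);print(m.sum(),r)
p,d,c=grab('top');X=cloud(d,c)
print('house',fit(X,(.55,-.36),(.85,-.1),.046,.056)[1])
E
```

```text
time: 5.12
tool_pos: [0.4967, -0.1364, 0.1019]
tool_rot: [0.102, 0.995, -0.001, -0.002]
wrist_force: [0.2, 0.7, -2.5]
finger_gap: 0.592
grasp_force: 25.0
time: 5.38
tool_pos: [0.4999, -0.1299, 0.1029]
tool_rot: [0.097, 0.995, 0.001, -0.0]
wrist_force: [0.6, 0.6, -2.5]
finger_gap: 0.599
grasp_force: 25.0
[ 0.50002058 -0.13001612  0.10303851] 168.8806183528337
4334 ((493.50177001953125, -130.01515197753906), (110.048095703125, 83.82561492919922), 78.5548324584961)
86 ((627.2257080078125, -102.87541198730469), (5.75522518157959, 20.406631469726562), 3.5630507469177246)
house ((669.0130004882812, -164.63063049316406), (131.5419158935547, 104.65673065185547), 78.5799560546875)
```

View pics/w2.png

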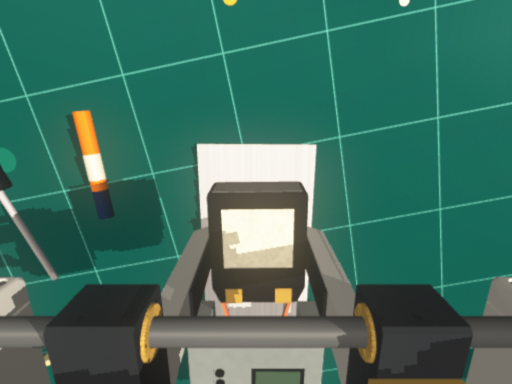

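Wrist picture: pack centred over the plate (197–316, 145+), brass pads (234,296),(283,296) facing the charger. The plate fit agrees with the housing: lane yaw −11.4°, bay origin ≈ (0.5464, −0.1407). Now I'll set it down.

```bash
python3 -m creep '[[[0,0,0.005,0.002,-0.0013,0.03,-1],[0,0,0.005,0.002,-0.0013,0.06,-1],[0,0,0.005,0.002,-0.0013,0.08,-1],[0,0,0.005,0.002,-0.0013,0.09,-1],[0,0,0.005,0.002,-0.0013,0.0935,-1],[0,0,0.005,0.002,-0.0013,0.0935,-1],[0,0,0.005,0.002,-0.0013,0.0935,-1]]]'
python3 -m creep '[[[0,0,0,0,0,0,0.5],[0,0,0,0,0,0,0.5],[0,0,0,0,0,0,0.5],[0,0,0,0,0,-0.03,0.5],[0,0,0,0,0,-0.06,0.5],[0,0,0,0.03,0,-0.09,0.5],[0,0,0,0.07,0,-0.09,-1],[0,0,0,0.07,0,-0.09,-1]]]'
python3 -m creep '[[[0,0,0,0,0,0,-1],[0,0,0,0,0,0,-1],[0,0,0,0,0,0,-1],[0,0,0,0,0,0,-1]]]'
cat > look.py <<'E'
from fit import *
o=np.array([.5464,-.1407]);a=np.radians(-11.4);u=np.array([np.cos(a),np.sin(a)]);n=np.array([-u[1],u[0]])
def bay(p): return np.array([(p[:2]-o)@u,(p[:2]-o)@n])*1000
def tool():
    s=arm.sense();M=R.from_quat(s['tool_rot']).as_matrix()
    print('t',s['time'],'tool bay',bay(s['tool_pos']).round(1),'z',s['tool_pos'][2].round(4),'yaw',np.degrees(np.arctan2(M[1,0],M[0,0])).round(2)-168.6,'gap',round(s['finger_gap'],3),'F',s['wrist_force']);return s
E
python3 - <<'E'
from look import *
tool();p,d,c=grab('wrist');X=cloud(d,c);save('w3',p)
m,r=fit(X,(.4,-.25),(.6,-.05),.028,.038);print(m.sum(),r,bay(np.array(r[0])/1000))
E
```

```text
time: 6.35
tool_pos: [0.4981, -0.1328, 0.0106]
tool_rot: [0.101, 0.995, -0.0, 0.001]
wrist_force: [-0.5, 0.1, -2.3]
finger_gap: 0.594
grasp_force: 25.0
time: 7.35
tool_pos: [0.4255, -0.1182, 0.1004]
tool_rot: [0.101, 0.995, 0.0, -0.002]
wrist_force: [0.5, -0.2, -1.1]
finger_gap: 0.577
grasp_force: 0.0
time: 7.85
tool_pos: [0.4292, -0.1187, 0.0998]
tool_rot: [0.101, 0.995, 0.0, -0.0]
wrist_force: [-0.9, -0.4, -0.1]
finger_gap: 0.151
grasp_force: 0.0
t 7.85 tool bay [-119.2   -1.6] z 0.0998 yaw -0.1599999999999966 gap 0.151 F [-0.88147495 -0.4315585  -0.11283503]
1640 ((495.5505676269531, -132.46316528320312), (26.207990646362305, 71.40250396728516), 79.12765502929688) [-51.47430364  -1.97643192]
```

View pics/w3.png

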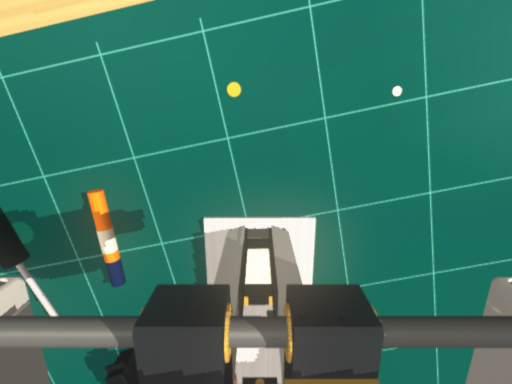

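The half-shut fingers at (258,260) hide the pack, which lies on the plate. I'll descend behind the tail and check the pack with the top camera.

```bash
python3 -m creep '[[[0,0,0,0,0,0.04,-1],[0,0,0,0,0,0.07,-1],[0,0,0,0,0,0.085,-1],[0,0,0,0,0,0.085,-1]]]' 10
python3 - <<'E'
from look import *
tool();p,d,c=grab('top');X=cloud(d,c)
for r in arm.masks_of('top','pack_mid')[:4]:
    m=r['mask'];q=np.nanmedian(X[m],0);print(r['confidence'],q,bay(q))
B=np.stack([(X[...,:2]-o)@u,(X[...,:2]-o)@n],-1)*1000
m=(X[...,2]>.028)&(X[...,2]<.038)&(B[...,0]>-88)&(B[...,0]<0)&(abs(B[...,1])<45)
n_,l,st,_=cv2.connectedComponentsWithStats(m.astype(np.uint8));m=l==1+st[1:,4].argmax()
r=cv2.minAreaRect((X[m][:,:2]*1000).astype(np.float32));print(m.sum(),r,bay(np.array(r[0])/1000),B[m].min(0),B[m].max(0))
q=cv2.resize(p[150:270,260:380],(560,560),interpolation=cv2.INTER_CUBIC);save('t2',q)
E
```

```text
time: 8.4
tool_pos: [0.4282, -0.1184, 0.014]
tool_rot: [0.101, 0.995, 0.0, -0.001]
wrist_force: [-0.1, -0.0, -0.2]
finger_gap: 0.003
grasp_force: 0.0
t 8.4 tool bay [-120.2   -1.5] z 0.014 yaw -0.13999999999998636 gap 0.003 F [-0.12889631 -0.02798682 -0.17725882]
0.72 [0.74243159 0.20989612 0.02814499] [122.8662227  382.42635547]
332 ((498.6943054199219, -131.70155334472656), (56.219356536865234, 68.45854187011719), 79.36382293701172) [-48.5431263   -0.60846284] [-83.132784  -28.6840003] [-14.06370744  27.45447302]
```

View pics/t2.png

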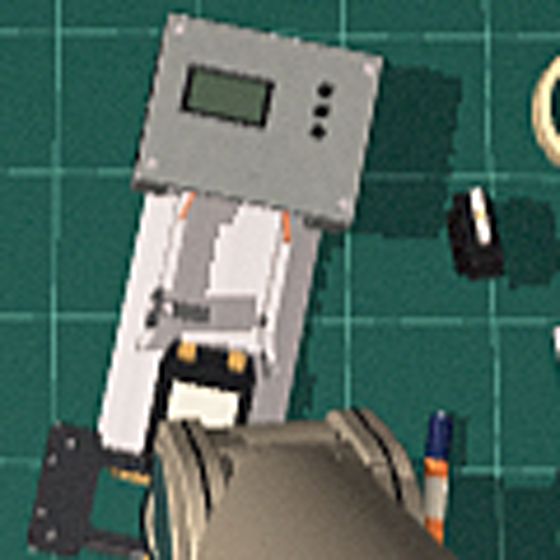

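The picture shows the pack at about (205,400), square on the plate, brass pads (187,350),(237,357) facing the flap at (210,310). Bay position is about (−49, −0.6) mm. Now I'll push mid-tail.

```bash
python3 -m creep '[[[0,0,0,-0.012,0.001,0,-1],[0,0,0,-0.022,0.001,0,-1],[0,0,0,-0.028,0.001,0,-1],[0,0,0,-0.034,0.001,0,-1],[0,0,0,-0.04,0.001,0,-1],[0,0,0,-0.046,0.001,0,-1],[0,0,0,-0.05,0.001,0,-1],[0,0,0,-0.05,0.001,0,-1]]]'
python3 - <<'E'
from look import *
tool()
E
python3 -m creep '[[[0,0,0,-0.006,0,0,-1],[0,0,0,-0.012,0,0,-1],[0,0,0,-0.018,0,0,-1],[0,0,0,-0.024,0,0,-1],[0,0,0,-0.03,0,0,-1],[0,0,0,-0.036,0,0,-1],[0,0,0,-0.042,0,0,-1],[0,0,0,-0.042,0,0,-1]]]'
python3 - <<'E'
from look import *
tool();p,d,c=grab('top');X=cloud(d,c)
B=np.stack([(X[...,:2]-o)@u,(X[...,:2]-o)@n],-1)*1000
m=(X[...,2]>.028)&(X[...,2]<.037)&(B[...,0]>-40)&(B[...,0]<70)&(abs(B[...,1])<27)
print(m.sum(),np.percentile(B[m],[2,50,98],axis=0))
q=cv2.resize(p[150:270,260:380],(560,560),interpolation=cv2.INTER_CUBIC);save('t3',q)
E
```

```text
time: 9.5
tool_pos: [0.4767, -0.1274, 0.0147]
tool_rot: [0.101, 0.995, 0.0, -0.002]
wrist_force: [-5.7, 1.8, 3.8]
finger_gap: 0.006
grasp_force: 2.8
t 9.5 tool bay [-71.   -0.8] z 0.0147 yaw -0.1599999999999966 gap 0.006 F [-5.66138987  1.79067549  3.76302073]
time: 10.5
tool_pos: [0.4765, -0.1282, 0.0125]
tool_rot: [0.101, 0.994, 0.001, -0.04]
wrist_force: [-63.3, 19.4, 59.0]
finger_gap: 0.007
grasp_force: 35.0
t 10.5 tool bay [-71.   -1.6] z 0.0125 yaw -0.1699999999999875 gap 0.007 F [-63.27419269  19.35485478  59.03573648]
17 [[-32.59172995  21.6849944 ]
 [-11.55950158  24.8521704 ]
 [ 15.570263    26.73400256]]
```

View pics/t3.png

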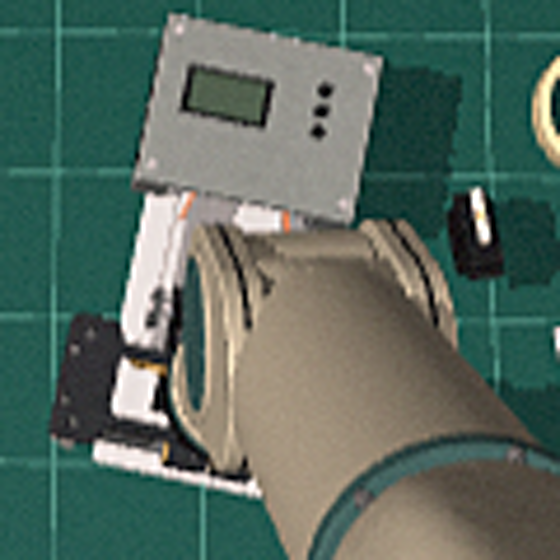

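Jammed: the tool stopped at bay x = −71 mm with 63 N on the wrist. The arm hides the spot in the top view. I'll back off, lift away and look.

```bash
python3 -m creep '[[[0,0,0,0.03,0,0,-1],[0,0,0,0.055,0,0,-1],[0,0,0,0.08,0,0,-1],[0,0,0,0.08,0,-0.05,-1],[0,0,0,0.12,0,-0.09,-1],[0,0,0,0.12,0,-0.09,-1],[0,0,0,0.12,0,-0.09,-1]]]'
python3 - <<'E'
from look import *
tool();ims=[]
p,d,c=grab('top');X=cloud(d,c)
B=np.stack([(X[...,:2]-o)@u,(X[...,:2]-o)@n],-1)*1000
m=(X[...,2]>.027)&(X[...,2]<.042)&(B[...,0]>-90)&(B[...,0]<65)&(abs(B[...,1])<33)
n_,l,st,_=cv2.connectedComponentsWithStats(m.astype(np.uint8));m=l==1+st[1:,4].argmax()
r=cv2.minAreaRect((B[m]).astype(np.float32));print(m.sum(),r,np.nanpercentile(X[m][:,2],[5,50,95]),B[m].min(0),B[m].max(0))
ims.append(cv2.resize(p[150:260,270:370],(500,550),interpolation=cv2.INTER_CUBIC))
p,d,c=grab('side');f,cx,cy,P=c;x=np.linalg.inv(P)@np.r_[o,0.02,1];v=int(f*x[1]/x[2]+cy);w=int(f*x[0]/x[2]+cx);print(v,w)
ims.append(cv2.resize(p[v-55:v+55,w-30:w+30],(300,550),interpolation=cv2.INTER_CUBIC))
save('j1',np.hstack(ims))
E
```

```text
time: 11.42
tool_pos: [0.4041, -0.1125, 0.1052]
tool_rot: [0.101, 0.995, -0.0, 0.002]
wrist_force: [-0.1, -0.1, -0.2]
finger_gap: 0.007
grasp_force: 0.0
t 11.425 tool bay [-145.1   -0.5] z 0.1052 yaw -0.1699999999999875 gap 0.007 F [-0.14692073 -0.05619957 -0.17792642]
495 ((-19.709997177124023, 0.6598663330078125), (58.08169174194336, 77.10176086425781), 89.54509735107422) [0.02972013 0.03310126 0.03703065] [-58.44666456 -28.51119391] [19.07023133 29.39372649]
231 227
```

View pics/j1.png

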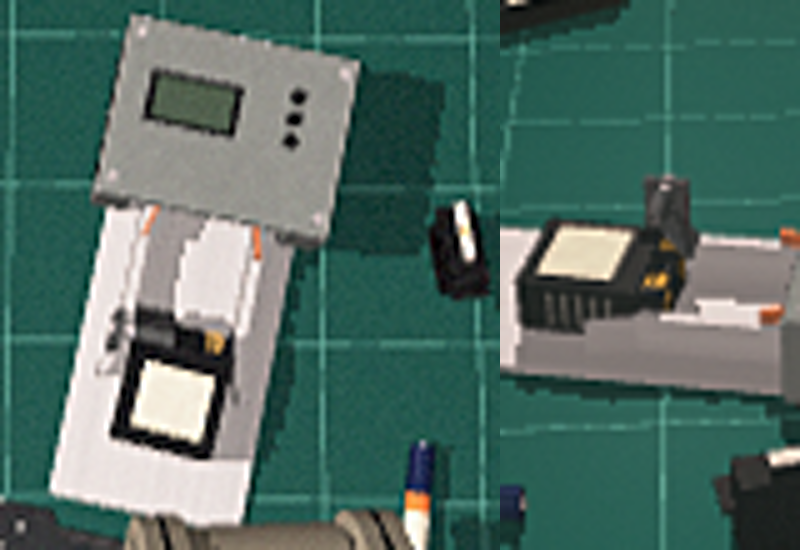

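The picture shows the pack at (170,400) stopped with its nose ~11 mm past the hinge, which is where its full-width shoulders meet the lane mouth. The flap is resting half lifted on the nose. I'll open the fingers and measure pose and tilt closely with the wrist camera.

```bash
python3 -m creep '[[[0,0,0,-0.05,0,-0.04,1],[0,0,0,-0.095,0,-0.05,1],[0,0,0,-0.1,0,-0.05,1],[0,0,0,-0.1,0,-0.05,1],[0,0,0,-0.1,0,-0.05,1],[0,0,0,-0.1,0,-0.05,1]]]'
python3 - <<'E'
from look import *
tool();p,d,c=grab('wrist');X=cloud(d,c);save('w4',p)
B=np.dstack([((X[...,:2]-o)@u)*1000,((X[...,:2]-o)@n)*1000,X[...,2]*1000])
np.save('B.npy',B)
def comp(z0,z1,x0,x1,y):
    m=(B[...,2]>z0)&(B[...,2]<z1)&(B[...,0]>x0)&(B[...,0]<x1)&(abs(B[...,1])<y)
    n_,l,st,_=cv2.connectedComponentsWithStats(m.astype(np.uint8));return l==1+st[1:,4].argmax()
m=comp(26,42,-90,40,40)
Q=B[m];A=np.c_[Q[:,:2],np.ones(len(Q))];k=np.linalg.lstsq(A,Q[:,2],rcond=None)[0]
for _ in range(5):
    e=abs(A@k-Q[:,2])<1.5;k=np.linalg.lstsq(A[e],Q[e,2],rcond=None)[0]
r=cv2.minAreaRect(Q[e][:,:2].astype(np.float32));print('pack',m.sum(),e.sum(),'plane',k.round(4),r,Q[e].min(0),Q[e].max(0))
for x in range(-60,22,10):
    row=Q[e];w=row[abs(row[:,0]-x)<1.5]
    if len(w):print(x,w[:,1].min().round(1),w[:,1].max().round(1),w[:,2].mean().round(1))
# guide tops / walls
w=(B[...,2]>14)&(B[...,2]<23)&(abs(B[...,1])<45)
for x in range(-26,60,6):
    y=B[w&(abs(B[...,0]-x)<2)][:,1]
    if len(y):print('wall',x,np.percentile(y[y>0],[5,95]).round(1) if (y>0).any() else '',np.percentile(y[y<0],[5,95]).round(1) if (y<0).any() else '',len(y))
g=(B[...,2]>3)&(B[...,2]<8)&(B[...,0]<-65)
print(cv2.minAreaRect(B[comp(3,8,-110,-62,80)][:,:2].astype(np.float32)))
E
```

```text
time: 12.28
tool_pos: [0.4985, -0.1319, 0.1545]
tool_rot: [0.101, 0.995, 0.0, -0.001]
wrist_force: [0.8, 0.6, -0.3]
finger_gap: 0.609
grasp_force: 0.0
t 12.275 tool bay [-48.7  -0.8] z 0.1545 yaw -0.15000000000000568 gap 0.609 F [ 0.77434479  0.63328691 -0.30413915]
pack 3148 2871 plane [-7.40000e-03  4.80000e-03  3.17162e+01] ((-24.448406219482422, -1.2843437194824219), (55.55853271484375, 70.4070816040039), 88.29622650146484) [-60.4006854  -29.67133788  30.09646259] [10.19197973 27.09807781 33.53130543]
-60 -27.0 24.6 31.5
-50 -27.3 27.0 32.1
-40 -27.6 26.2 32.2
-30 -28.9 26.5 32.0
-20 -29.2 25.5 32.1
-10 -29.5 25.8 31.9
0 -29.7 24.9 31.5
10 -23.4 6.4 30.8
wall -26 [38.2 41.2] [-41.5 -38. ] 14
wall -20 [36.4 41.1] [-41.3 -36.6] 38
wall -14 [34.5 39. ] [-39.4 -34.6] 39
wall -8 [32.5 35.6] [-37.4 -32.6] 32
wall -2 [30.1 35.5] [-35.5 -31.6] 39
wall 4 [29.6 34.6] [-35.2 -30.6] 33
wall 10  [-35.3 -29.7] 20
wall 16 [31.9 34.9] [-35.5 -29.8] 29
wall 22 [29.5 35.2] [-34.6 -29.8] 35
wall 28 [29.6 35.3] [-34.7 -29.4] 33
wall 34 [29.7 35.5] [-34.9 -29.6] 35
wall 40 [29.9 34.4] [-35.1 -29.5] 30
wall 46 [29.4 34.7] [-35.3 -29.6] 34
wall 52 [29.4 34.8] [-35.5 -29.6] 34
wall 58 [29.4 35. ] [-32.8 -29.8] 20
((-78.72312927246094, 0.068603515625), (109.95690155029297, 33.445804595947266), 89.9935531616211)
```

View pics/w4.png

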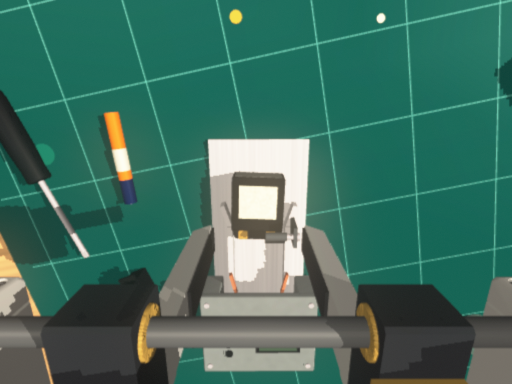

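The wrist view shows the pack at (258,205), flat but yawed −1.7° and shifted to y −1.3 mm, its right shoulder caught on the right wall's mouth; the walls measure ±29.5 mm, so the bay frame is good. I'll regrip its rear part, realign it, draw it forward between the walls with the gripper, then go back to pushing.

```bash
python3 -m creep '[[[0,0,-0.003,0.0035,0,0.03,0.6],[0,0,-0.003,0.0035,0,0.06,0.6],[0,0,-0.003,0.0035,0,0.09,0.6],[0,0,-0.003,0.0035,0,0.1,0.6],[0,0,-0.003,0.0035,0,0.1,0.6]]]' 25
python3 -m creep '[[[0,0,0,0,0,0.025,0.6],[0,0,0,0,0,0.045,0.6],[0,0,0,0,0,0.045,0.6],[0,0,0,0,0,0.045,-1],[0,0,0,0,0,0.045,-1],[0,0,0,0,0,0.045,-1],[0,0,0,0,0,0.045,-1]]]' 25
python3 - <<'E'
from look import *
tool()
E
```

```text
time: 12.95
tool_pos: [0.496, -0.1313, 0.0548]
tool_rot: [0.099, 0.995, 0.0, -0.0]
wrist_force: [-0.1, -0.3, 0.2]
finger_gap: 0.802
grasp_force: 0.0
time: 13.82
tool_pos: [0.497, -0.1315, 0.011]
tool_rot: [0.099, 0.995, -0.0, 0.001]
wrist_force: [-0.6, 0.0, 5.8]
finger_gap: 0.591
grasp_force: 24.9
t 13.825 tool bay [-50.3  -0.7] z 0.011 yaw -0.009999999999990905 gap 0.591 F [-0.57590455  0.011442    5.8436385 ]
```

```bash
python3 -m creep '[[[0,0,0,0.003,0.0007,-0.0005,-1],[0,0,0,0.006,0.0007,-0.0005,-1],[0,0,0,0.003,0.0007,-0.0005,-1],[0,0,0,0,0.0007,-0.0005,-1],[0,0,0,-0.003,0.0007,-0.0005,-1],[0,0,0,-0.006,0.0007,-0.0005,-1],[0,0,0,-0.009,0.0007,-0.0005,-1],[0,0,0,-0.009,0.0007,-0.0005,-1]]]' 25
python3 - <<'E'
from look import *
tool()
E
```

```text
time: 14.82
tool_pos: [0.4951, -0.1312, 0.0103]
tool_rot: [0.099, 0.995, -0.0, -0.009]
wrist_force: [-15.4, 3.2, 20.7]
finger_gap: 0.595
grasp_force: 25.0
t 14.825 tool bay [-52.1  -0.9] z 0.0103 yaw 0.010000000000019327 gap 0.595 F [-15.42662144   3.24495438  20.72240377]
```

```bash
cat > meas.py <<'E'
from look import *
s=tool();p,d,c=grab('wrist');X=cloud(d,c)
B=np.dstack([((X[...,:2]-o)@u)*1000,((X[...,:2]-o)@n)*1000,X[...,2]*1000])
m=(B[...,2]>26)&(B[...,2]<42)&(B[...,0]>-95)&(B[...,0]<60)&(abs(B[...,1])<31)
n_,l,st,_=cv2.connectedComponentsWithStats(m.astype(np.uint8));m=l==1+st[1:,4].argmax()
Q=B[m];A=np.c_[Q[:,:2],np.ones(len(Q))];k=np.linalg.lstsq(A,Q[:,2],rcond=None)[0]
for _ in range(6):
    e=abs(A@k-Q[:,2])<1.5;k=np.linalg.lstsq(A[e],Q[e,2],rcond=None)[0]
Q=Q[e];print('plane',k.round(4),'rect',cv2.minAreaRect(Q[:,:2].astype(np.float32)))
L=[]
for x in range(-85,60,6):
    w=Q[abs(Q[:,0]-x)<1.5]
    if len(w)>20:print(x,w[:,1].min().round(1),w[:,1].max().round(1),w[:,2].mean().round(1),len(w))
E
python3 - <<'E'
import meas
from h import *
save('w5',meas.p)
E
```

```text
t 14.825 tool bay [-52.1  -0.9] z 0.0103 yaw 0.010000000000019327 gap 0.595 F [-15.42662144   3.24495438  20.72240377]
plane [3.60000e-03 9.00000e-04 3.20557e+01] rect ((-36.403419494628906, -0.025712966918945312), (55.08721160888672, 61.78451156616211), 0.1763729602098465)
-61 -31.0 30.8 31.6 499
-55 -28.5 27.5 31.8 469
-49 -28.6 27.5 32.0 452
-43 -28.4 27.4 32.0 429
-37 -28.4 26.7 32.1 400
-31 -28.0 26.9 32.0 397
-25 -28.2 26.5 32.1 383
-19 -28.5 26.8 32.0 347
-13 -28.2 26.9 31.8 376
```

View pics/w5.png

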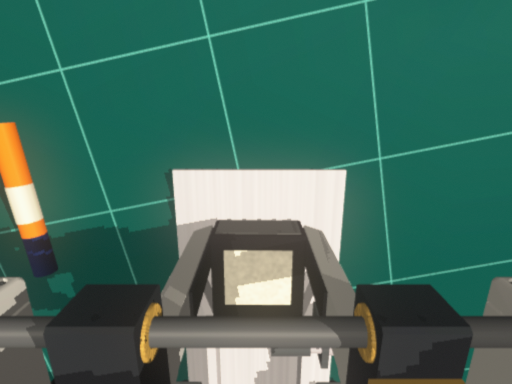

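The pack is now square in the jaws (yaw ~0, y −0.8 mm). The arm is compliant, about 1.5 N/mm, and it presses down ~20 N while pushing, so I'll relieve it: back up a little, lift ~2 mm and advance with the weight carried.

```bash
python3 -m creep '[[[0,0,0,0.012,0.0008,0,-1],[0,0,0,0.012,0.0008,-0.002,-1],[0,0,0,0.012,0.0008,-0.002,-1]]]' 25
python3 - <<'E'
from look import *
tool()
E
python3 -m creep '[[[0,0,0,-0.003,0,0,-1],[0,0,0,-0.006,0,0,-1],[0,0,0,-0.009,0,0,-1],[0,0,0,-0.012,0,0,-1],[0,0,0,-0.012,0,0,-1]]]' 25
python3 - <<'E'
from look import *
tool()
E
```

```text
time: 15.25
tool_pos: [0.4935, -0.1292, 0.0122]
tool_rot: [0.099, 0.995, 0.0, -0.0]
wrist_force: [0.2, -0.3, -2.7]
finger_gap: 0.597
grasp_force: 25.0
t 15.25 tool bay [-54.2   0.8] z 0.0122 yaw 0.020000000000010232 gap 0.597 F [ 0.2092144  -0.30527503 -2.70748497]
time: 15.88
tool_pos: [0.5059, -0.1318, 0.0124]
tool_rot: [0.099, 0.995, 0.0, 0.0]
wrist_force: [0.2, 0.8, -3.6]
finger_gap: 0.595
grasp_force: 25.0
t 15.875 tool bay [-41.5   0.7] z 0.0124 yaw 0.0 gap 0.595 F [ 0.18083547  0.78562882 -3.57333003]
```

That was it: carried slightly, it slides freely. I'll advance further, set it down, and release.

```bash
python3 -m creep '[[[0,0,0,-0.003,-0.0007,0,-1],[0,0,0,-0.006,-0.0007,0,-1],[0,0,0,-0.006,-0.0007,0.001,-1],[0,0,0,-0.006,-0.0007,0.0015,-1],[0,0,0,-0.006,-0.0007,0.0015,-1]]]' 25
python3 - <<'E'
from look import *
tool()
E
python3 -m creep '[[[0,0,0,0,0,0,0.3],[0,0,0,0,0,0,0.5],[0,0,0,0,0,-0.03,0.5],[0,0,0,0,0,-0.06,0.5],[0,0,0,0.04,0,-0.09,0.5],[0,0,0,0.07,0,-0.1,0.5],[0,0,0,0.07,0,-0.1,0.5]]]'
python3 - <<'E'
import meas
E
```

```text
time: 16.5
tool_pos: [0.5111, -0.1336, 0.0109]
tool_rot: [0.099, 0.995, 0.0, 0.0]
wrist_force: [0.2, -0.2, -2.3]
finger_gap: 0.592
grasp_force: 25.0
t 16.5 tool bay [-36.  -0.] z 0.0109 yaw 0.010000000000019327 gap 0.592 F [ 0.21412702 -0.18406522 -2.33667657]
time: 17.38
tool_pos: [0.4412, -0.1198, 0.112]
tool_rot: [0.099, 0.995, -0.0, 0.0]
wrist_force: [0.8, -0.6, 0.6]
finger_gap: 0.748
grasp_force: 0.0
t 17.375 tool bay [-107.3   -0.3] z 0.112 yaw 0.010000000000019327 gap 0.748 F [ 0.82612881 -0.63517192  0.5919238 ]
plane [-2.60000e-03  3.60000e-03  3.20106e+01] rect ((-14.597375869750977, 0.0146942138671875), (55.562007904052734, 66.46525573730469), 89.99781036376953)
-43 -26.8 27.5 32.0 154
-37 -27.0 27.7 32.1 159
-31 -27.1 26.9 32.3 137
-25 -27.3 27.1 32.2 152
-19 -27.5 27.2 32.2 142
-13 -27.6 27.4 32.3 139
-7 -26.7 27.5 32.3 140
-1 -26.9 27.7 32.1 128
5 -27.1 26.9 32.0 122
11 -27.2 6.5 31.7 70
17 -25.4 6.6 31.2 66
```

The pack is now square in the lane (tail at −48 mm, y 0). I'll shut the fingers, go down behind it and push mid-tail, watching the vertical force.

```bash
python3 -m creep '[[[0,0,0,0.01,0,0,-1],[0,0,0,0.01,0,0,-1],[0,0,0,0.01,0,0,-1],[0,0,0,0,0,0,-1],[0,0,0,-0.01,0,0.04,-1],[0,0,0,-0.02,0,0.07,-1],[0,0,0,-0.03,0,0.096,-1],[0,0,0,-0.03,0,0.096,-1]]]' 10
python3 -m creep '[[[0,0,0,-0.014,0,0,-1],[0,0,0,-0.018,0,0,-1],[0,0,0,-0.022,0,0,-1],[0,0,0,-0.026,0,0,-1],[0,0,0,-0.026,0,0,-1]]]' 10
python3 - <<'E'
from look import *
tool()
E
```

```text
time: 18.42
tool_pos: [0.4721, -0.1255, 0.0133]
tool_rot: [0.099, 0.995, 0.0, -0.001]
wrist_force: [-0.5, 0.5, -0.4]
finger_gap: 0.006
grasp_force: 0.0
time: 19.05
tool_pos: [0.4974, -0.131, 0.0152]
tool_rot: [0.099, 0.995, -0.0, 0.0]
wrist_force: [-2.5, -0.2, 2.0]
finger_gap: 0.003
grasp_force: 1.5
t 19.05 tool bay [-49.9  -0.2] z 0.0152 yaw -0.009999999999990905 gap 0.003 F [-2.4710576  -0.17258858  1.99467043]
```

```bash
python3 -m creep '[[[0,0,0,-0.004,0,0,-1],[0,0,0,-0.008,0,0,-1],[0,0,0,-0.012,0,-0.0005,-1],[0,0,0,-0.016,0,-0.0005,-1],[0,0,0,-0.02,0,-0.001,-1],[0,0,0,-0.023,0,-0.001,-1],[0,0,0,-0.023,0,-0.001,-1]]]' 10
python3 - <<'E'
from look import *
tool()
E
```

```text
time: 19.92
tool_pos: [0.5207, -0.1354, 0.016]
tool_rot: [0.099, 0.995, 0.0, 0.001]
wrist_force: [-0.1, -0.2, -0.7]
finger_gap: 0.002
grasp_force: 0.1
t 19.925 tool bay [-26.2   0.1] z 0.016 yaw 0.010000000000019327 gap 0.002 F [-0.11965199 -0.15410049 -0.6745492 ]
```

```bash
python3 -m creep '[[[0,0,0,0.005,0,0,-1],[0,0,0,0.005,-0.0105,0,-1],[0,0,0,0.002,-0.0105,0,-1],[0,0,0,-0.003,-0.0105,0,-1],[0,0,0,-0.008,-0.0105,0,-1],[0,0,0,-0.013,-0.0105,0,-1],[0,0,0,-0.018,-0.0105,0,-1],[0,0,0,-0.022,-0.0105,0,-1]]]' 10
python3 - <<'E'
import meas
E
```

```text
time: 20.92
tool_pos: [0.5403, -0.1501, 0.0158]
tool_rot: [0.099, 0.995, 0.0, 0.0]
wrist_force: [-2.3, 0.3, -1.0]
finger_gap: 0.009
grasp_force: 1.0
t 20.925 tool bay [ -4.2 -10.4] z 0.0158 yaw 0.010000000000019327 gap 0.009 F [-2.27172539  0.28656412 -0.98651231]
plane [-0.4679  0.0371 28.7758] rect ((-12.35705280303955, -10.110604286193848), (2.4168930053710938, 23.874540328979492), 0.2006383240222931)
-13 -22.1 1.8 34.5 90
```

```bash
python3 -m creep '[[[0,0,0,-0.003,0,0,-1],[0,0,0,-0.006,0,0,-1],[0,0,0,-0.009,0,0,-1],[0,0,0,-0.012,0,0,-1],[0,0,0,-0.012,0,0,-1]]]' 10
python3 - <<'E'
from look import *
tool()
E
python3 -m creep '[[[0,0,0,-0.002,0,0,-1],[0,0,0,-0.004,0,0,-1],[0,0,0,-0.006,0,0,-1],[0,0,0,-0.006,0,0,-1]]]' 10
python3 - <<'E'
from look import *
tool()
E
```

```text
time: 21.6
tool_pos: [0.55, -0.1525, 0.0159]
tool_rot: [0.099, 0.995, -0.0, -0.001]
wrist_force: [-6.3, 0.6, 3.2]
finger_gap: 0.006
grasp_force: 2.9
t 21.6 tool bay [  5.8 -10.8] z 0.0159 yaw 0.0 gap 0.006 F [-6.30930739  0.55856732  3.21907741]
time: 22.1
tool_pos: [0.5541, -0.1535, 0.0158]
tool_rot: [0.099, 0.995, -0.0, -0.003]
wrist_force: [-8.5, 1.2, 6.3]
finger_gap: 0.004
grasp_force: 4.3
t 22.1 tool bay [ 10.1 -11.1] z 0.0158 yaw 0.0 gap 0.004 F [-8.46541715  1.15535017  6.32324217]
```

```bash
python3 -m creep '[[[0,0,0,-0.0015,0,-0.0005,-1],[0,0,0,-0.003,0,-0.001,-1],[0,0,0,-0.0045,0,-0.001,-1],[0,0,0,-0.0045,0,-0.001,-1]]]' 10
python3 - <<'E'
from look import *
tool()
E
python3 -m creep '[[[0,0,0,-0.0015,0,-0.0003,-1],[0,0,0,-0.003,0,-0.0006,-1],[0,0,0,-0.003,0,-0.0006,-1]]]' 10
python3 - <<'E'
from look import *
tool()
E
```

```text
time: 22.6
tool_pos: [0.5621, -0.1546, 0.0169]
tool_rot: [0.099, 0.995, -0.0, 0.0]
wrist_force: [-2.5, -0.3, -0.9]
finger_gap: 0.004
grasp_force: 0.9
t 22.6 tool bay [ 18.1 -10.5] z 0.0169 yaw 0.0 gap 0.004 F [-2.47034164 -0.27138992 -0.87098096]
time: 22.98
tool_pos: [0.5635, -0.155, 0.0173]
tool_rot: [0.099, 0.995, 0.0, -0.001]
wrist_force: [-5.2, -1.0, -0.8]
finger_gap: 0.005
grasp_force: 2.2
t 22.975 tool bay [ 19.6 -10.6] z 0.0173 yaw 0.010000000000019327 gap 0.005 F [-5.1763256  -1.0427379  -0.77370206]
```

```bash
for i in 1; do :; done
python3 -m creep '[[[0,0,0,-0.0015,0,0,-1],[0,0,0,-0.003,0,0,-1],[0,0,0,-0.003,0,0,-1]]]' 10
python3 - <<'E'
from look import *
tool()
E
python3 -m creep '[[[0,0,0,-0.0015,0,-0.0003,-1],[0,0,0,-0.003,0,-0.0005,-1],[0,0,0,-0.003,0,-0.0005,-1]]]' 10
python3 - <<'E'
from look import *
tool()
E
```

```text
time: 23.35
tool_pos: [0.564, -0.1552, 0.0168]
tool_rot: [0.099, 0.995, 0.0, -0.003]
wrist_force: [-7.3, -0.0, -1.1]
finger_gap: 0.007
grasp_force: 4.0
t 23.35 tool bay [ 20.1 -10.7] z 0.0168 yaw 0.010000000000019327 gap 0.007 F [-7.34619237 -0.02639172 -1.06671715]
time: 23.72
tool_pos: [0.5645, -0.1554, 0.0167]
tool_rot: [0.099, 0.995, 0.0, -0.006]
wrist_force: [-11.8, 2.1, 0.0]
finger_gap: 0.001
grasp_force: 5.7
t 23.725 tool bay [ 20.6 -10.8] z 0.0167 yaw 0.010000000000019327 gap 0.001 F [-11.81977887   2.08310937   0.01902513]
```

```bash
python3 -m creep '[[[0,0,0,-0.001,0,-0.0002,-1],[0,0,0,-0.002,0,-0.0004,-1],[0,0,0,-0.002,0,-0.0004,-1],[0,0,0,-0.002,0,-0.0004,-1]]]' 10
python3 - <<'E'
from look import *
tool()
E
```

```text
time: 24.22
tool_pos: [0.5648, -0.1555, 0.0168]
tool_rot: [0.099, 0.995, 0.0, -0.007]
wrist_force: [-12.8, 2.3, 1.3]
finger_gap: 0.004
grasp_force: 6.7
t 24.225 tool bay [ 21.  -10.9] z 0.0168 yaw 0.010000000000019327 gap 0.004 F [-12.79625239   2.25469468   1.2831119 ]
```

```bash
python3 -m creep '[[[0,0,0,-0.001,0,-0.0004,-1],[0,0,0,-0.0015,0,-0.0004,-1],[0,0,0,-0.0015,0,-0.0004,-1],[0,0,0,-0.0015,0,-0.0004,-1]]]' 10
python3 - <<'E'
from look import *
tool()
E
```

```text
time: 24.72
tool_pos: [0.5653, -0.1556, 0.0169]
tool_rot: [0.099, 0.995, 0.0, -0.008]
wrist_force: [-14.1, 2.3, 1.0]
finger_gap: 0.009
grasp_force: 7.4
t 24.725 tool bay [ 21.5 -10.9] z 0.0169 yaw 0.010000000000019327 gap 0.009 F [-14.08385148   2.25292591   0.95488902]
```

```bash
python3 -m creep '[[[0,0,0,-0.001,0,-0.0002,-1],[0,0,0,-0.0015,0,-0.0004,-1],[0,0,0,-0.0015,0,-0.0004,-1],[0,0,0,-0.0015,0,-0.0004,-1]]]' 10
python3 - <<'E'
from look import *
tool()
E
```

```text
time: 25.22
tool_pos: [0.5655, -0.1557, 0.017]
tool_rot: [0.099, 0.995, 0.0, -0.009]
wrist_force: [-15.7, 2.9, 0.5]
finger_gap: 0.003
grasp_force: 8.1
t 25.225 tool bay [ 21.7 -11. ] z 0.017 yaw 0.010000000000019327 gap 0.003 F [-15.67146423   2.8514838    0.49614635]
```

The force rose to 16 N over only ~1 mm, at the expected depth, which looks like the rubber stop. I'll back off, lift and check.

```bash
python3 -m creep '[[[0,0,0,0.004,0,0,-1],[0,0,0,0.012,0,0,-1],[0,0,0,0.025,0,0,-1],[0,0,0,0.035,0,-0.05,-1],[0,0,0,0.055,0,-0.1,-1],[0,0,0,0.07,0,-0.14,1],[0,0,0,0.07,0,-0.14,1],[0,0,0,0.07,0,-0.14,1]]]' 10
python3 -m creep '[[[0,0,0,0,0.01,0,1],[0,0,0,0,0.01,0,1],[0,0,0,0,0.01,0,1],[0,0,0,0,0.01,0,1]]]' 10
python3 - <<'E'
from look import *
tool();p,d,c=grab('wrist');X=cloud(d,c);save('w6',p)
B=np.dstack([((X[...,:2]-o)@u)*1000,((X[...,:2]-o)@n)*1000,X[...,2]*1000])
m=(B[...,2]>26)&(B[...,2]<40)&(B[...,0]>5)&(B[...,0]<90)
for y in(-20,-15,-10,-5,0,5,12,18,24):
    w=B[m&(abs(B[...,1]-y)<2)]
    if len(w):print(y,np.percentile(w[:,0],[1,5,50,99]).round(1),w[:,2].mean().round(1),len(w))
w=B[(abs(B[...,1]-18)<8)&(abs(B[...,0]-8)<16)&(B[...,2]>18)&(B[...,2]<60)];print('flap',len(w),w.min(0),w.max(0),np.median(w,0))
q=p[200:384,150:370];save('w6c',cv2.resize(q,(716,600),interpolation=cv2.INTER_CUBIC))
E
```

```text
time: 26.22
tool_pos: [0.5075, -0.1435, 0.1594]
tool_rot: [0.099, 0.995, -0.0, 0.001]
wrist_force: [-0.4, -0.1, 0.6]
finger_gap: 0.287
grasp_force: 0.0
time: 26.72
tool_pos: [0.5085, -0.1337, 0.1589]
tool_rot: [0.099, 0.995, 0.0, -0.0]
wrist_force: [-1.1, -0.4, 0.7]
finger_gap: 0.715
grasp_force: 0.0
t 26.725 tool bay [-38.6  -0.6] z 0.1589 yaw 0.0 gap 0.715 F [-1.09553195 -0.43260818  0.70406099]
-20 [29.1 30.  54.2 76.5] 31.9 143
-15 [29.4 29.6 48.2 76.4] 32.0 142
-10 [29.3 30.3 51.5 76.4] 32.1 117
-5 [29.4 30.  51.2 76.2] 32.1 158
0 [29.2 29.9 50.8 76. ] 32.1 119
5 [29.3 30.1 47.7 76. ] 32.0 135
12 [29.1 29.7 48.4 76.3] 32.0 146
18 [29.4 30.  52.5 76.1] 32.0 145
24 [29.1 29.9 54.1 75.7] 31.9 136
flap 232 [-5.54918337 10.00676561 20.64303675] [ 2.90605414 25.99757642 53.93160264] [-1.77530428 17.90579462 50.12068099]
```

View pics/w6c.png

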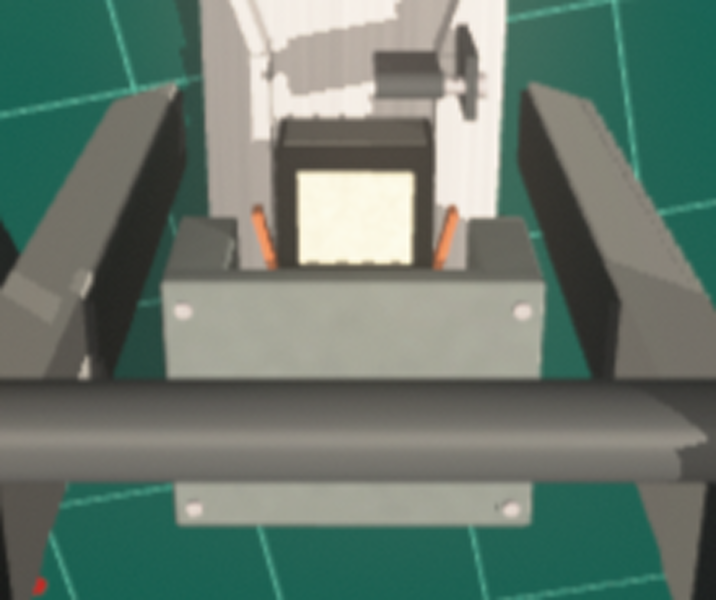

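The crop shows the flap at (410,65) hanging shut behind the pack, whose tail is square at bay x ≈ 29–30 mm. That is the very low edge of the home range. After subtracting floor and side friction, the drag only began near here, so this may be the cheek entrance rather than home. I'll go back in, more central and without pressing down, and feel further within the 20 N limit.

```bash
python3 -m creep '[[[0,0,0,0,-0.0055,0,-1],[0,0,0,-0.02,-0.0055,0,-1],[0,0,0,-0.04,-0.0055,0,-1],[0,0,0,-0.0565,-0.0055,0,-1],[0,0,0,-0.0565,-0.0055,0,-1],[0,0,0,-0.0565,-0.0055,0.04,-1],[0,0,0,-0.0565,-0.0055,0.08,-1],[0,0,0,-0.0565,-0.0055,0.08,-1]]]' 10
python3 - <<'E'
from look import *
tool()
E
```

```text
time: 27.78
tool_pos: [0.5594, -0.1499, 0.0769]
tool_rot: [0.099, 0.995, 0.0, -0.003]
wrist_force: [-0.0, 0.3, 0.9]
finger_gap: 0.008
grasp_force: 0.0
t 27.775 tool bay [14.6 -6.4] z 0.0769 yaw 0.010000000000019327 gap 0.008 F [-0.01209518  0.34804145  0.90994456]
```

```bash
python3 -m creep '[[[0,0,0,0,0,0.03,-1],[0,0,0,0,0,0.06,-1],[0,0,0,0,0,0.061,-1],[0,0,0,0,0,0.061,-1]]]' 10
python3 - <<'E'
from look import *
tool()
E
python3 -m creep '[[[0,0,0,-0.003,0,-0.001,-1],[0,0,0,-0.006,0,-0.002,-1],[0,0,0,-0.007,0,-0.0025,-1],[0,0,0,-0.007,0,-0.0025,-1]]]' 10
python3 - <<'E'
from look import *
tool()
E
```

```text
time: 28.28
tool_pos: [0.5639, -0.1504, 0.02]
tool_rot: [0.099, 0.995, -0.0, 0.001]
wrist_force: [0.8, 1.0, -0.3]
finger_gap: 0.005
grasp_force: 0.0
t 28.275 tool bay [19.1 -6. ] z 0.02 yaw 0.0 gap 0.005 F [ 0.7872319   1.03210275 -0.27313071]
time: 28.78
tool_pos: [0.5652, -0.1509, 0.0204]
tool_rot: [0.099, 0.995, 0.0, -0.004]
wrist_force: [-7.5, 2.5, 0.3]
finger_gap: 0.005
grasp_force: 3.8
t 28.775 tool bay [20.5 -6.2] z 0.0204 yaw 0.0 gap 0.005 F [-7.49695475  2.46251416  0.26102253]
```

```bash
python3 -m creep '[[[0,0,0,-0.001,0,-0.001,-1],[0,0,0,-0.002,0,-0.0015,-1],[0,0,0,-0.003,0,-0.002,-1],[0,0,0,-0.003,0,-0.002,-1]]]' 10
python3 - <<'E'
from look import *
tool()
E
python3 -m creep '[[[0,0,0,-0.001,0,-0.0005,-1],[0,0,0,-0.0015,0,-0.001,-1],[0,0,0,-0.0015,0,-0.001,-1],[0,0,0,-0.0015,0,-0.001,-1]]]' 10
python3 - <<'E'
from look import *
tool()
E
```

```text
time: 29.28
tool_pos: [0.5658, -0.1511, 0.0217]
tool_rot: [0.099, 0.995, 0.0, -0.007]
wrist_force: [-9.7, 1.6, -0.1]
finger_gap: 0.008
grasp_force: 5.1
t 29.275 tool bay [21.1 -6.4] z 0.0217 yaw 0.0 gap 0.008 F [-9.74862203  1.64754628 -0.06227857]
time: 29.78
tool_pos: [0.5661, -0.1513, 0.0223]
tool_rot: [0.099, 0.995, 0.0, -0.008]
wrist_force: [-11.2, 1.7, -1.5]
finger_gap: 0.004
grasp_force: 5.8
t 29.775 tool bay [21.4 -6.5] z 0.0223 yaw 0.0 gap 0.004 F [-11.18837612   1.6827468   -1.49946304]
```

```bash
python3 -m creep '[[[0,0,0,-0.001,0,0,-1],[0,0,0,-0.002,0,-0.0005,-1],[0,0,0,-0.003,0,-0.0005,-1],[0,0,0,-0.003,0,-0.0005,-1]]]' 10
python3 - <<'E'
from look import *
tool()
E
python3 -m creep '[[[0,0,0,-0.001,0,0,-1],[0,0,0,-0.0015,0,0,-1],[0,0,0,-0.0015,0,0,-1],[0,0,0,-0.0015,0,0,-1]]]' 10
python3 - <<'E'
from look import *
tool()
E
```

```text
time: 30.28
tool_pos: [0.5668, -0.1514, 0.0223]
tool_rot: [0.099, 0.995, 0.0, -0.01]
wrist_force: [-14.4, 3.1, -1.3]
finger_gap: 0.002
grasp_force: 7.3
t 30.275 tool bay [22.1 -6.5] z 0.0223 yaw 0.0 gap 0.002 F [-14.43831616   3.10817773  -1.28937029]
time: 30.78
tool_pos: [0.567, -0.1515, 0.022]
tool_rot: [0.099, 0.995, 0.0, -0.011]
wrist_force: [-16.7, 3.9, -0.6]
finger_gap: 0.006
grasp_force: 8.1
t 30.775 tool bay [22.3 -6.5] z 0.022 yaw 0.0 gap 0.006 F [-16.65686128   3.89702163  -0.60243601]
```

No break-through at 17 N; the slope is ~5 N/mm, like the rubber. I'll back away, remeasure the tail, and check whether the orange strips at the tunnel mouth moved.

```bash
python3 -m creep '[[[0,0,0,0.005,0,0,-1],[0,0,0,0.012,0,0,-1],[0,0,0,0.013,0,-0.05,-1],[0,0,0,0.03,0,-0.1,-1],[0,0,0,0.05,0.003,-0.138,1],[0,0,0,0.07,0.006,-0.138,1],[0,0,0,0.07,0.006,-0.138,1],[0,0,0,0.07,0.006,-0.138,1]]]' 10
python3 -m creep '[[[0,0,0,0,0,0,1],[0,0,0,0,0,0,1],[0,0,0,0,0,0,1],[0,0,0,0,0,0,1]]]' 10
python3 - <<'E'
from look import *
tool();p,d,c=grab('wrist');X=cloud(d,c);save('w7',p)
def toB(X):return np.dstack([((X[...,:2]-o)@u)*1000,((X[...,:2]-o)@n)*1000,X[...,2]*1000])
B=toB(X);np.save('B7.npy',B)
m=(B[...,2]>26)&(B[...,2]<40)&(B[...,0]>5)&(B[...,0]<90)
for y in(-20,-10,0,10,20):
    w=B[m&(abs(B[...,1]-y)<2.5)];print(y,np.percentile(w[:,0],[1,5]).round(1))
h=B[(B[...,2]>46)&(B[...,2]<56)&(abs(B[...,1])<60)&(B[...,0]>55)];print('house front',np.percentile(h[:,0],[1,3,99,99.7]).round(1))
for name,B,p in(('before',np.load('B.npy'),cv2.imread('pics/w4.png')[:,:,::-1]),('now',B,p)):
    hs=cv2.cvtColor(np.ascontiguousarray(p),cv2.COLOR_RGB2HSV);k=(hs[...,0]<15)&(hs[...,1]>120)&(hs[...,2]>90)&(B[...,0]>35)&(B[...,0]<90)&(abs(B[...,1])<40)
    for sg in(1,-1):
        w=B[k&(B[...,1]*sg>0)];print(name,sg,len(w),w.min(0).round(1) if len(w) else '',w.max(0).round(1) if len(w) else '')
        for x in(58,62,66,70):
            v=w[abs(w[:,0]-x)<2]
            if len(v):print('  ',x,v[:,1].min().round(1),v[:,1].max().round(1),np.median(v[:,2]).round(1))
E
```

```text
time: 31.78
tool_pos: [0.5126, -0.134, 0.1627]
tool_rot: [0.099, 0.995, -0.0, 0.001]
wrist_force: [0.0, 0.6, -0.5]
finger_gap: 0.392
grasp_force: 0.0
time: 32.28
tool_pos: [0.5112, -0.1336, 0.1621]
tool_rot: [0.099, 0.995, 0.0, -0.0]
wrist_force: [-0.0, -0.4, 0.2]
finger_gap: 0.82
grasp_force: 0.0
t 32.275 tool bay [-35.9   0. ] z 0.1621 yaw 0.010000000000019327 gap 0.82 F [-0.03852531 -0.42307172  0.17380712]
-20 [29.3 30. ]
-10 [29.1 29.7]
0 [29.4 30. ]
10 [29.2 30. ]
20 [29.5 30.1]
house front [ 71.1  71.7 174.3 174.8]
before 1 46 [55.1 26.5 26.1] [77.5 33.1 32. ]
   58 30.8 33.1 29.9
   62 29.7 32.0 29.7
   66 28.6 31.0 29.9
   70 27.6 29.9 29.8
before -1 52 [ 55.8 -32.7  24.4] [ 78.6 -26.2  31.1]
   58 -32.7 -30.5 29.1
   62 -32.7 -29.3 29.4
   66 -31.6 -28.5 30.2
   70 -30.6 -28.2 30.0
now 1 50 [56.  29.4 25.2] [77.7 37.1 31.1]
   58 34.6 37.1 29.2
   62 33.5 35.7 30.1
   66 32.4 34.7 30.2
   70 31.3 33.7 30.4
now -1 54 [ 56.2 -35.4  23.7] [ 78.5 -27.9  31.2]
   58 -35.4 -32.2 29.6
   62 -34.2 -31.8 29.3
   66 -33.1 -30.8 29.6
   70 -31.9 -29.6 29.9
```

The orange strips are the sprung cheeks. They are spread 2.5–4 mm per side, with their pinch point at x ≈ 80 mm, so home (20 mm further) puts the nose at 100 mm and the tail at 30 mm. The tail measures 30 mm and did not move under 17 N, so it is home. The flap's lower edge is at x ≈ 0 and 20.6 mm high (shut), and the hand is clear.

```bash
python3 -c "
from cell import arm
print(arm.sign_off())"
```

```text
the job is handed in; nothing more can be done
None
```

I handed the job in with the pack pushed in until it stopped against what I take to be the rubber stop (17 N, tail at bay x ≈ 30 mm), the flap shut behind it and the hand clear; seating is inferred from force and position, the contact's travel was not readable, and the first push jammed at the lane mouth at about 63 N at the wrist before I realigned the pack.

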